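# Lock a bayonet lamp module into a bench light source

## Robot

A 6-joint arm with a two-finger parallel gripper is mounted at the origin on a cart in front of the work surface, level with it; the furniture and walls round the work are solid. World frame = base frame: x ahead of the robot, y to its left, z up, the work surface at z = 0. Lengths are in m, angles in rad, forces in N, time in s.
With the tool pointing down it reaches from about 0.375 to 0.975 m from the base axis. Payload 3.8 kg.
Tool frame: the origin (TCP) lies at the very end of the fingers, on their centre line; the grasp point (between the pads) lies 19 mm behind it; z points along the fingers, x is the direction in which the jaws open and shut, and the axes are right-handed (so a half turn about z gives the same grasp; the last joint's range is limited). The gripper opens to 85 mm and grips with 20 to 120 N. Pads are 22 mm wide; open, the fingers measure 114 mm over their backs; the gripper's body (76 mm by 85 mm) begins 54 mm behind the grasp point. The pads swing forward as they close: fully open they stand 13 mm farther back than shut.
Start: joints at [-1.164, 0.264, 1.604, -0, 1.274, -0.037], TCP at [0.29, -0.61, 0.196] pointing down, gripper open.
Joint ranges: [-2.63, 2.63], [-0.94, 2.18], [0.31, 2.57], [-1.31, 4.45], [0, 2.66], [-2.55, 2.55]. Speed limits (rad/s): [2.57, 2.57, 3.14, 3.14, 3.14, 3.14].

## Interface

Orientations are given as a 3x3 rotation matrix whose columns are the frame's x, y, z axes.
In Python, from cell import manip, ungrasp, grab, kin, status, optics, job_done gives the robot as it stands. Calls block until the motion is done:
- manip.movep(position, orientation): joint-space move of the TCP to a pose.
- manip.movel(position, ori=None, rate=0.15, guard=None): straight line of the TCP; ori=None keeps the orientation; rate is the mean speed in m/s. With guard (N) it stops when the force on the tool has changed by that much, and returns True; else False.
- manip.move_joints(angles): joint-space move.
- ungrasp() and grab(strength=None): open the fingers fully, or close them until they stop; strength is the grip in N (None keeps the last).
- manip.pause(seconds).
- kin.inverse_kinematics(position, orientation): joint angles nearest the present ones, or None.
- status.sense(): the state.
- optics.capture(name): name is "scene" or "top" or "wrist"; returns (picture, depth): 400x640x3 uint8, red, green, blue; 400x640 float32, m along the optical axis (not along the pixel's ray), 0 where there is no reading.
- optics.calibration(name): a dict with "mtx" (3x3 intrinsics, pixels), "k1" (the pictures are not rectified: a ray, as slopes to the right and down, at radius r is drawn at 1 + k1 r^2 times it, then the intrinsics apply), "rvec" (rotation vector, rad) and "tvec" (3), from world to camera coordinates, as OpenCV has them. Camera axes: x right, y down, z forward; pixel columns grow to the right and rows downward; lengths in m; the calibration is good to about 2 mm. A picture is of the moment at which its call begins: read the wrist's pose just before it. calibration takes no time and is no camera call; for the wrist camera it gives the pose at the moment of the call.
A pose or a line that the arm cannot do raises manip.PlanningError and nothing moves.
- job_done(): hands the job in, once; it reports no verdict.
The state is a dict: "t": time; "q": joint angles; "joint_velocities": joint speeds; "effort": joint torques, N m; "tool_pos": TCP position; "tool_rot": TCP orientation; "ft_force": force on the tool from outside, world axes, zero at the start; "moment": the same for the moment, N m; "gripper_width": opening from 0.0 (shut) to 1.0 (fully open).
Only numpy, scipy, OpenCV 4.12 (cv2) and the standard library are available. Lean on these libraries where they do the work, as an engineer would, in place of code of your own. Each camera call takes 0.05 s, during which the arm holds its last target.

## Task

Fit the finned lamp module into the socket on top of the light source: set it upright in the socket mouth, feel for the two slots by turning it under light pressure, then push it gently in against the spring and twist it clockwise (seen from above) about a quarter turn until it stops, and let the spring lift it into its locked place before you let go. Do not force it, and leave the other things on the bench where they are.

Things in the scene. Friction and masses are not known exactly. Their poses are not given: they have to be found in the camera images.
- lamp_module: The loose lamp module, upright on the bench, 84 mm tall, 0.16 to 0.24 kg; origin at the centre of its underside, z up. Steel base, diameter 30, 24 mm high (lowest 4 mm tapered to diameter 22), with two bayonet pins; black flange, diameter 47, z 24 to 27; finned aluminium heat sink, diameter 44, to z 50; grey flat-sided grip, z 50 to 84 mm. A half turn about z makes no difference.
- lamp_grip (a point): Middle of the lamp module's grip, 67 mm above its underside, axes as the module's. The grip is a block 42 mm along x (it points along the pins), 26 mm across y and 34 mm high. Take it by its two flat sides, that is across y; there is nothing beside them above the heat sink, 17 mm lower.
- lamp_pins (a point): Point on the module's axis between its two bayonet pins, 8 mm above its underside, axes as the module's. The pins are round, diameter 6 mm, and stick straight out of the base along +x and -x, their ends 20 mm from the axis.
- light_source: The white bench light source, fixed to the bench: enclosure 130 (x) by 150 (y) by 46 mm high, with a round aluminium socket tower, diameter 63 mm, on the middle of its top (foot ring diameter 76, 5 mm high). Origin: centre of its underside; front panel to its -x. The tower holds the steel bayonet insert.
- socket (a point): Centre of the socket mouth at the top of its lip, 72 mm up; axes as the light source's. Bore diameter 32.4; the lip has two opposite slots 8.5 mm wide for the pins. The insert is clamped so that the slots point along this x axis turned by an unknown angle up to 0.45 rad either way, never reported: feel or see it. Pins lying on the lip beside the slots: underside 5 mm below the lip.
- contact_plunger (a joint): Travel (m) of the spring plate in the bore, top 8 mm below the lip when free; 1 N at first, then 0.9 N per mm. Depths of the module's underside below the lip: let go in the slots about 9 mm; free to turn from 18.5 (10 N) to a hard floor at 21.5 (13 N). It turns only clockwise from above, 75 deg to a hard stop; let up there, it rises into its pockets: locked at 15 mm, 7 N. Let go earlier it stays at 18.5.
- dust_plug: Bystander: the socket's loose grey plastic dust plug, diameter 52 mm, 30 mm tall, standing on the bench. Origin: centre of its underside. Leave it.
- vial_a: Bystander: loose screw-cap vial with black cap, diameter 24 mm, 56 mm tall, origin at the centre of its underside. Leave it.
- vial_b: Bystander: loose smaller vial with white cap, diameter 21 mm, 49 mm tall, origin at the centre of its underside. Leave it.
- timer: Bystander: loose flat white timer, 62 x 62 x 18 mm, origin at the centre of its underside. Leave it.
- flask: Bystander: loose stoppered conical flask, diameter 62 mm, 119 mm tall, origin at the centre of its underside. Leave it.

How it is judged:
On the way, in this order (a step that is already met when the one before it is completed fails the run):
1. the lamp module is lifted off the bench (height (world z) of lamp_module above 0.04 m), for 0.1 s.
2. the module is pushed in against the spring until its pins are below the lip (horizontal distance between lamp_module and socket below 0.004 m and z of lamp_module in the frame of socket below -0.0175 m), for 0.1 s.
At the end, for the whole second after the job is handed in: The module is locked: released and at rest in the socket, its underside 15 mm (+- 1.5 mm) below the top of the socket's lip, within 3 mm of the socket's axis and upright within 0.06 rad (z of lamp_module in the frame of socket between -0.0165 and -0.0135 m and horizontal distance between lamp_module and socket below 0.003 m and angle between lamp_module's own z axis and vertical below 0.06 rad and linear speed of lamp_module below 0.01 m/s and contact force between the fingers and lamp_module below 0.1 N); the robot touches nothing.
It fails at once if the lamp module is forced: more than 60 N between it and the light source (contact force between lamp_module and light_source above 60 N).
It fails at once if a bystander is moved by more than 25 mm or tipped over (distance of any of dust_plug, vial_a, vial_b, timer, flask from where it was at the start of the episode above 0.025 m or angle between any of dust_plug, vial_a, vial_b, flask's own z axis and vertical above 0.6 rad).
It also fails if it takes over 72 s, if anything falls off the work surface, if the arm or the gripper's body presses on something with over 40 N, if the wrist force passes 120 N, or if a joint passes its speed limit or range.

## Working session

There is one attempt and no reset: what is moved stays moved. The work goes in short steps, each a Python script; the robot and the scene stay as the last script left them, time stands still between calls to the robot, and variables do not carry over. Pictures are saved under pics/ and viewed, and the job is handed in when it is done.

```bash
mkdir -p pics; ls; python3 - <<'E'
from cell import status,optics
import cv2,numpy as np
s=status.sense();print(s['t'],s['tool_pos'],s['ft_force'])
for n in("scene","top","wrist"):
    p,d=optics.capture(n);cv2.imwrite(f"pics/{n}0.png",p[:,:,::-1]);np.savez(f"{n}0.npz",p=p,d=d,**optics.calibration(n))
    print(n,optics.calibration(n))
E
```

```text
pics
0.0 [ 0.28952481 -0.60889441  0.19475722] [ 0.51412606 -0.38503307  0.39014844]
scene {'mtx': array([[494.78259392,   0.        , 320.77150382],
       [  0.        , 494.78259392, 197.37357189],
       [  0.        ,   0.        ,   1.        ]]), 'k1': 0.03613956067551501, 'rvec': array([ 1.96258279, -0.85535975,  0.45426313]), 'tvec': array([-0.38873323,  0.2708079 ,  0.79417903])}
top {'mtx': array([[479.65137414,   0.        , 320.96978456],
       [  0.        , 479.65137414, 208.19652149],
       [  0.        ,   0.        ,   1.        ]]), 'k1': 0.02145312984137833, 'rvec': array([ 2.17166833, -2.18969039,  0.11751007]), 'tvec': array([-0.0112553 ,  0.57471388,  1.02123775])}
wrist {'mtx': array([[298.03633575,   0.        , 318.3982619 ],
       [  0.        , 298.03633575, 198.6086173 ],
       [  0.        ,   0.        ,   1.        ]]), 'k1': -0.010556810454654996, 'rvec': array([-2.46384121,  1.55407048,  0.20850953]), 'tvec': array([-0.67479871, -0.03440752,  0.37991592])}
```

View pics/scene0.png

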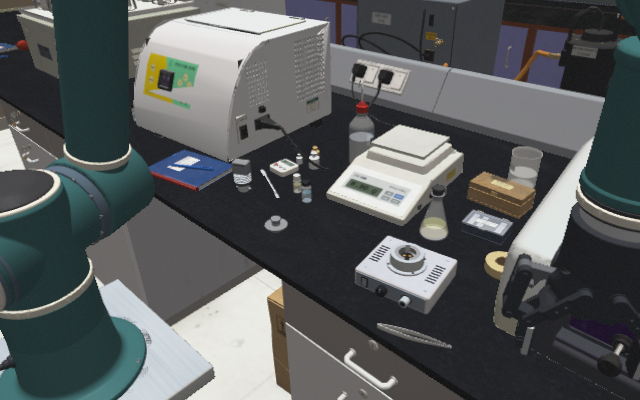

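View pics/top0.png

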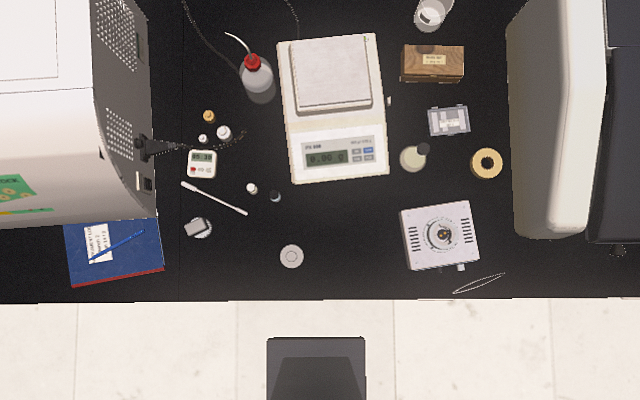

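View pics/wrist0.png

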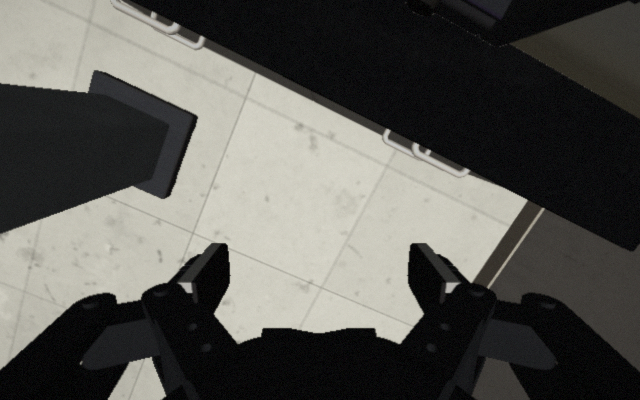

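The scene and top views show the lamp module at top (198,228) and scene (242,173). The light source is at top (440,235), the dust plug at (291,256), the vials at (252,188) and (275,196), the timer at (201,163) and the flask at (413,158). Next I'll zoom in on the module and the socket.

```bash
cat > h.py <<'E'
import cv2,numpy as np
def cal(c): 
    R=cv2.Rodrigues(np.asarray(c['rvec']))[0]; return R,np.asarray(c['tvec']),np.asarray(c['mtx']),float(c['k1'])
def ray(c,uv):
    R,t,K,k=cal(c)
    n=cv2.undistortPoints(np.array([[uv]],float),K,np.array([k,0,0,0,0]))[0,0]
    d=R.T@np.array([n[0],n[1],1]); return -R.T@t,d
def onz(c,uv,z):
    o,d=ray(c,uv); return o+d*(z-o[2])/d[2]
def dep(c,uv,D):
    o,d=ray(c,uv); return o+d*D
def proj(c,P):
    R,t,K,k=cal(c)
    return cv2.projectPoints(np.array(P,float).reshape(-1,1,3),np.asarray(c['rvec']),t,K,np.array([k,0,0,0,0]))[0].reshape(-1,2)
E
python3 - <<'E'
import cv2,numpy as np
from h import *
def crop(f,x,y,w,h,s): 
    p=cv2.imread(f)[y:y+h,x:x+w]; return cv2.resize(p,None,fx=s,fy=s,interpolation=cv2.INTER_CUBIC)
a=np.vstack([np.hstack([crop('pics/top0.png',165,200,70,50,5),crop('pics/top0.png',405,210,70,50,5)]),np.hstack([crop('pics/scene0.png',207,145,70,50,5),crop('pics/scene0.png',370,225,70,50,5)])])
cv2.imwrite('pics/z0.png',a)
T=np.load('top0.npz');S=np.load('scene0.npz')
for uv in [(198,228),(192,228),(190,232),(205,224),(440,235),(455,235),(408,215),(480,260)]:
    print(uv,dep(T,uv,T['d'][uv[1],uv[0]]).round(3))
E
```

```text
(198, 228) [0.531 0.237 0.083]
(192, 228) [0.531 0.249 0.084]
(190, 232) [0.522 0.253 0.083]
(205, 224) [0.539 0.224 0.081]
(440, 235) [ 0.513 -0.265  0.065]
(455, 235) [ 0.512 -0.294  0.072]
(408, 215) [ 0.557 -0.202  0.047]
(480, 260) [ 0.459 -0.367  0.004]
```

View pics/z0.png

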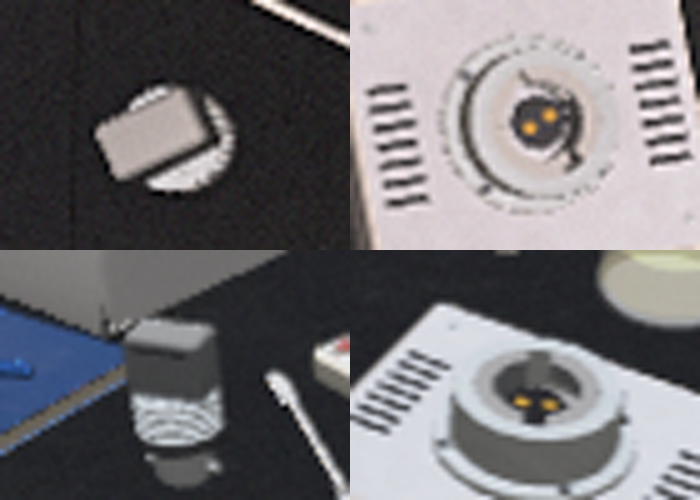

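```bash
python3 - <<'E'
import cv2,numpy as np
from h import *
T=np.load('top0.npz');D=T['d'];c={k:T[k] for k in('mtx','k1','rvec','tvec')}
def pts(u0,v0,w,h):
    uu,vv=np.meshgrid(range(u0,u0+w),range(v0,v0+h));d=D[vv,uu].ravel();uv=np.c_[uu.ravel(),vv.ravel()].astype(float)
    n=cv2.undistortPoints(uv[:,None],c['mtx'],np.array([float(c['k1']),0,0,0,0]))[:,0]
    R,t,K,k=cal(c); P=(np.c_[n,np.ones(len(n))]*d[:,None]-t)@R; return P[d>0]
P=pts(165,200,70,50);g=P[(P[:,2]>.074)&(P[:,2]<.095)]
r=cv2.minAreaRect((g[:,:2]*1000).astype(np.float32));print(len(g),'z',np.median(g[:,2]),'mean',g[:,:2].mean(0),r,cv2.boxPoints(r))
h=P[(P[:,2]>.04)&(P[:,2]<.058)];print('sink',len(h),cv2.minEnclosingCircle((h[:,:2]*1000).astype(np.float32)))
P=pts(390,190,100,90);g=P[(P[:,2]>.038)&(P[:,2]<.054)]
r=cv2.minAreaRect((g[:,:2]*1000).astype(np.float32));print('box',len(g),np.median(g[:,2]),r)
w=P[(P[:,2]>.068)&(P[:,2]<.078)]
r2=cv2.fitEllipse(cv2.convexHull((w[:,:2]*1000).astype(np.float32)));print('tower',len(w),np.median(w[:,2]),cv2.minEnclosingCircle((w[:,:2]*1000).astype(np.float32)),r2)
E
```

```text
270 z 0.08334481645014089 mean [0.53315613 0.24351314] ((533.888427734375, 244.6639862060547), (27.355348587036133, 42.34058380126953), 25.34274673461914) [[512.46545 257.94244]
 [530.5886  219.67656]
 [555.3114  231.38553]
 [537.18823 269.65143]]
sink 95 ((533.7026977539062, 243.8905487060547), 21.703330993652344)
box 3576 0.04632618517699033 ((506.2855529785156, -272.098876953125), (146.19940185546875, 150.7255096435547), 8.632630348205566)
tower 505 0.07246170462909331 ((514.2855224609375, -270.8742980957031), 31.63286018371582) ((514.1940307617188, -270.59307861328125), (61.587188720703125, 62.367713928222656), 27.8238582611084)
```

```bash
python3 - <<'E'
from cell import status,optics,kin
import numpy as np
from h import *
s=status.sense();R=np.array(s['tool_rot']);p=np.array(s['tool_pos']);print(R.round(3))
Rc,t,K,k=cal(optics.calibration('wrist'));o=-Rc.T@t
print('cam in tool',R.T@(o-p));print('cam axes in tool (rows x,y,z)',(Rc@R).round(3))
def rot(a): return np.array([[np.cos(a),np.sin(a),0],[np.sin(a),-np.cos(a),0],[0,0,-1.]])
for n,pos,As in[('lamp',(.534,.244,.054),(25.3,-154.7)),('sock',(.514,-.271,.14),(121,-59,46,-134,16,76,196))]:
    for a in As:
        q=kin.inverse_kinematics(np.array(pos),rot(np.radians(a)));print(n,a,None if q is None else np.round(q,2))
E
```

```text
[[ 0.429 -0.903 -0.001]
 [-0.903 -0.429  0.002]
 [-0.002 -0.    -1.   ]]
cam in tool [ 0.00089032 -0.06644404 -0.17924307]
cam axes in tool (rows x,y,z) [[ 1.    -0.001  0.   ]
 [ 0.001  0.966 -0.26 ]
 [-0.     0.26   0.966]]
lamp 25.3 [ 0.39  0.23  1.93 -0.    0.99 -0.06]
lamp -154.7 None
sock 121 None
sock -59 [-0.53  0.13  1.87 -0.    1.14  0.5 ]
sock 46 [-0.53  0.13  1.87 -0.    1.14 -1.33]
sock -134 [-0.53  0.13  1.87 -0.    1.14  1.81]
sock 16 [-0.53  0.13  1.87 -0.    1.14 -0.81]
sock 76 [-0.53  0.13  1.87 -0.    1.14 -1.85]
sock 196 [-0.53  0.13  1.87 -0.    1.14  2.33]
```

```bash
cat >> h.py <<'E'
def rot(deg):
    a=np.radians(deg); return np.array([[np.cos(a),np.sin(a),0],[np.sin(a),-np.cos(a),0],[0,0,-1.]])
E
python3 - <<'E'
from cell import status,optics,kin,manip
from h import *
a=-59;R=rot(a)
p=np.array([.514,-.271,.10])-R[:,1]*(-.015)
manip.movep(p+[0,0,.08],R)
cs=[]
for i,z in enumerate((.08,0)):
    manip.movel(p+[0,0,z])
    c=optics.calibration('wrist');P,d=optics.capture('wrist');np.savez(f"wrist_s{i}.npz",p=P,d=d,**c);print(status.sense()['t'],status.sense()['tool_pos'])
    uv=proj(c,[.514,-.271,.072])[0];print(uv)
    u,v=uv.astype(int);cr=P[max(v-60,0):v+60,u-75:u+75,::-1];cs.append(cv2.resize(cr,None,fx=5,fy=5,interpolation=cv2.INTER_CUBIC)); print('origin',u-75,max(v-60,0))
    cv2.imwrite(f'pics/ws{i}.png',cs[-1])
E
```

```text
1.9083 [ 0.50089671 -0.2794891   0.17995957]
[316.7860185  172.09223787]
origin 241 112
2.6417 [ 0.50212423 -0.27935427  0.10128304]
[316.4102438  192.70432515]
origin 241 132
```

View pics/ws1.png

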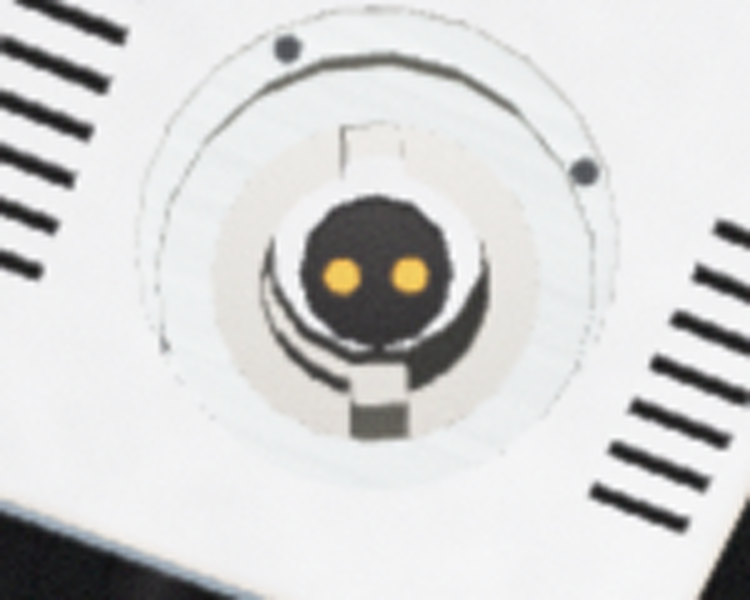

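The wrist close-up shows the insert's beige lip at about crop x 215–540, y 122–440. The slot ends are at crop (373,125) and (380,437), so the slots run almost straight up and down in the image. Next I'll cast those points onto the lip plane.

```bash
python3 - <<'E'
from h import *
W=np.load('wrist_s1.npz');D=W['d']
f=lambda x,y:np.array([241+(x+.5)/5-.5,132+(y+.5)/5-.5])
A=onz(W,f(373,125),.072);B=onz(W,f(380,437),.072);print(A,B,np.linalg.norm(A-B),(A+B)/2,'slot ang',np.degrees(np.arctan2(*(A-B)[[1,0]])))
L=onz(W,f(215,282),.072);R=onz(W,f(540,282),.072);print('beige',L,R,np.linalg.norm(L-R),(L+R)/2)
for n in(0,1):
    W=np.load(f'wrist_s{n}.npz');c={k:W[k] for k in('mtx','k1','rvec','tvec')};D=W['d']
    v,u=np.mgrid[100:320,200:440];uv=np.c_[u.ravel(),v.ravel()].astype(float);d=D[v,u].ravel()
    nn=cv2.undistortPoints(uv[:,None],c['mtx'],np.array([float(c['k1']),0,0,0,0]))[:,0]
    Rr,t,K,k=cal(c);P=(np.c_[nn,np.ones(len(nn))]*d[:,None]-t)@Rr
    w=P[(d>0)&(abs(P[:,2]-.072)<.005)&(np.hypot(P[:,0]-.514,P[:,1]+.271)<.06)]
    print(n,len(w),np.median(w[:,2]),cv2.minEnclosingCircle((w[:,:2]*1000).astype(np.float32)),cv2.fitEllipse(cv2.convexHull((w[:,:2]*1000).astype(np.float32))))
    b=P[(d>0)&(abs(P[:,2]-.046)<.005)]
    # inner bore edge: points above lip, radial min
    ctr=np.array([.514,-.271]);
    for a in range(3):
        low=P[(d>0)&(P[:,2]<.066)&(np.hypot(*(P[:,:2]-ctr).T)<.02)]
    print('bore',len(low),low[:,:2].mean(0))
E
```

```text
[ 0.53574977 -0.25696417  0.072     ] [ 0.49699074 -0.28137113  0.072     ] 0.045803515419312185 [ 0.51637026 -0.26916765  0.072     ] slot ang 32.19904788123203
beige [ 0.50486294 -0.24911721  0.072     ] [ 0.52885182 -0.28893512  0.072     ] 0.04648582802154275 [ 0.51685738 -0.26902616  0.072     ]
0 2289 0.07366714309444679 ((516.4625854492188, -268.87451171875), 31.480527877807617) ((516.4743041992188, -268.7910461425781), (62.19845199584961, 62.52126693725586), 79.97486877441406)
bore 815 [ 0.51406757 -0.27014769]
1 4183 0.07364320701298792 ((516.6124267578125, -268.8545227050781), 31.34926414489746) ((516.6574096679688, -268.79876708984375), (62.012474060058594, 62.40370559692383), 55.521209716796875)
bore 1471 [ 0.51385066 -0.27033328]
```

```bash
cat >> h.py <<'E'
def tower(W,ctr):
    c={k:W[k] for k in('mtx','k1','rvec','tvec')};D=W['d']
    v,u=np.mgrid[60:330,160:480];uv=np.c_[u.ravel(),v.ravel()].astype(float);d=D[v,u].ravel()
    nn=cv2.undistortPoints(uv[:,None],c['mtx'],np.array([float(c['k1']),0,0,0,0]))[:,0]
    Rr,t,K,k=cal(c);P=(np.c_[nn,np.ones(len(nn))]*d[:,None]-t)@Rr
    w=P[(d>0)&(abs(P[:,2]-.072)<.006)&(np.hypot(P[:,0]-ctr[0],P[:,1]-ctr[1])<.06)]
    return np.median(w[:,2]),np.array(cv2.fitEllipse(cv2.convexHull((w[:,:2]*1000).astype(np.float32)))[0])/1000,w
E
python3 - <<'E'
from cell import status,optics,kin,manip
from h import *
for i,a in enumerate((46,-134)):
    R=rot(a);p=np.array([.515,-.270,.12])+R[:,1]*.010
    manip.movep(p,R);manip.pause(.2)
    s=status.sense();c=optics.calibration('wrist');P,d=optics.capture('wrist');W=dict(p=P,d=d,**c);np.savez(f'wrist_t{i}.npz',**W)
    print(s['t'],np.array(s['tool_pos'])-p,tower(W,(.515,-.27))[:2])
E
```

```text
4.4333 [-5.09642249e-05  1.68401283e-05 -1.27765512e-05] (np.float64(0.07354059633790033), array([ 0.5161474 , -0.26850858]))
7.3417 [-3.63546411e-06 -7.63870281e-06 -2.12679672e-05] (np.float64(0.07361770891112247), array([ 0.51647382, -0.26926254]))
```

The two opposite wrist views agree within 0.4 mm, so the socket is at (0.5163, -0.2689). The top camera is about 2 mm off. Now I'll view the lamp with the wrist camera.

```bash
python3 - <<'E'
from cell import status,optics,kin,manip
from h import *
a=25.3;R=rot(a);p=np.array([.536,.246,.15])+R[:,1]*.0
manip.movel([.516,-.269,.2]);
manip.movep(p+[0,0,.03],R);manip.pause(.2)
c=optics.calibration('wrist');P,d=optics.capture('wrist');np.savez('wrist_l.npz',p=P,d=d,**c)
cv2.imwrite('pics/wl.png',P[:,:,::-1]);print(status.sense()['t'])
v,u=np.mgrid[60:330,160:480];uv=np.c_[u.ravel(),v.ravel()].astype(float);dd=d[v,u].ravel()
nn=cv2.undistortPoints(uv[:,None],c['mtx'],np.array([float(c['k1']),0,0,0,0]))[:,0]
Rr,t,K,k=cal(c);Q=(np.c_[nn,np.ones(len(nn))]*dd[:,None]-t)@Rr
Q=Q[(dd>0)&(np.hypot(Q[:,0]-.536,Q[:,1]-.246)<.04)]
g=Q[abs(Q[:,2]-.085)<.005];print(len(g),np.median(g[:,2]),cv2.minAreaRect((g[:,:2]*1000).astype(np.float32)),g.mean(0))
E
```

```text
10.2
1154 0.08506653736489 ((535.4453735351562, 246.5283660888672), (26.518186569213867, 40.881019592285156), 26.419368743896484) [0.53524724 0.24696578 0.08478843]
```

View pics/wl.png

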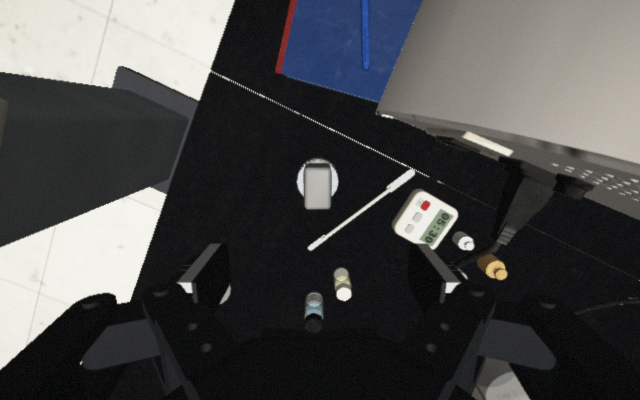

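The wrist view shows the grip at (317,187), square to the jaws. It measures 26.5 x 41 mm at (0.5354, 0.2467), yaw 26°. Next I'll descend and grasp it.

```bash
python3 - <<'E'
from cell import status,optics,kin,manip,grab
from h import *
R=rot(26.0)
manip.movep([.5354,.2467,.12],R)
print('hit',manip.movel([.5354,.2467,.055],rate=.06,guard=6))
s=status.sense();print(s['tool_pos'],s['ft_force'])
grab(40)
s=status.sense();print(s['t'],s['tool_pos'],s['ft_force'],s['gripper_width'])
print(manip.movel([.5354,.2467,.17],rate=.08));manip.pause(.3)
s=status.sense();print(s['t'],s['tool_pos'],s['ft_force'],s['moment'],s['gripper_width'])
for n in('scene','wrist'):
    P,d=optics.capture(n);np.savez(n+'_g.npz',p=P,d=d,**optics.calibration(n));cv2.imwrite(f'pics/{n}_g.png',P[:,:,::-1])
E
```

```text
hit False
[0.53589827 0.24691925 0.05556205] [ 0.06058673 -0.04572128 -0.65954325]
12.55 [0.53539397 0.24669387 0.05498483] [0.90189368 0.54282598 0.26320315] -0.002572374882617176
False
14.4417 [0.53528649 0.24665835 0.1697482 ] [0.06702703 0.15598464 0.5769799 ] [-0.00455403 -0.02014328 -0.01326671] 0.000672482224642226
```

View pics/scene_g.png

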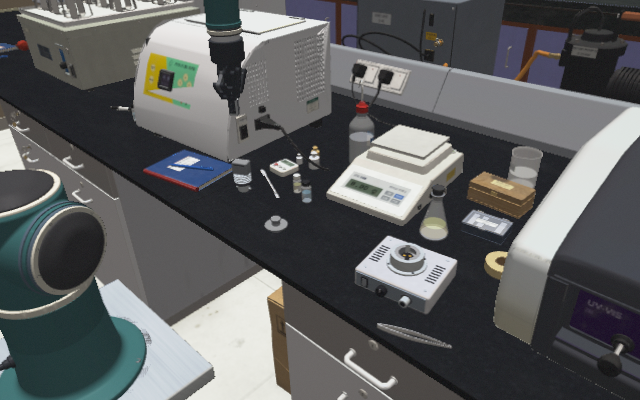

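View pics/wrist_g.png

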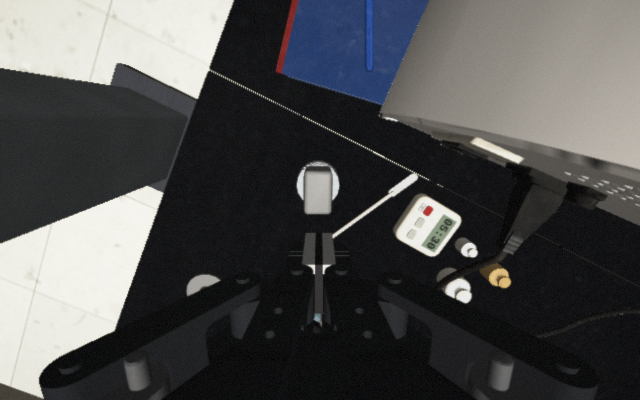

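The module is still on the bench at (318,187) in the wrist view. The jaws shut completely and missed it, so I'll check the geometry before retrying.

```bash
python3 - <<'E'
from h import *
S=np.load('scene_g.npz');W=np.load('wrist_g.npz')
print('TCP in scene',proj(S,[[.5353,.2467,.17],[.5353,.2467,.30],[.5354,.2467,.084],[.5354,.2467,0]]))
print('TCP in wrist',proj(W,[[.5353,.2467,.17],[.5353,.2467,.189],[.5354,.2467,.084]]))
c=W;d=W['d']
v,u=np.mgrid[60:330,160:480];uv=np.c_[u.ravel(),v.ravel()].astype(float);dd=d[v,u].ravel()
nn=cv2.undistortPoints(uv[:,None],c['mtx'],np.array([float(c['k1']),0,0,0,0]))[:,0]
Rr,t,K,k=cal(c);Q=(np.c_[nn,np.ones(len(nn))]*dd[:,None]-t)@Rr
m=(dd>0)&(abs(Q[:,2]-.085)<.006)&(np.hypot(Q[:,0]-.536,Q[:,1]-.246)<.04)
g=Q[m];print(len(g),cv2.minAreaRect((g[:,:2]*1000).astype(np.float32)))
f=(dd>0)&(dd<.24);print('near finger pts z', [ (u.ravel()[i],v.ravel()[i],Q[i].round(3)) for i in np.where(f&(abs(u.ravel()-318)<3)&(v.ravel()>225)&(v.ravel()<260))[0][::12]])
cr=S['p'][40:200,180:290,::-1];cv2.imwrite('pics/sg_z.png',cv2.resize(cr,None,fx=3.7,fy=3.7,interpolation=cv2.INTER_CUBIC))
E
```

```text
TCP in scene [[236.43035715 128.57822618]
 [229.84122056  74.74448992]
 [240.38565647 160.87374531]
 [243.92973479 190.23745773]]
TCP in wrist [[317.11312106 223.80319001]
 [316.97644549 235.07713257]
 [317.60028844 191.77422795]]
1226 ((535.8893432617188, 246.51254272460938), (25.88208770751953, 40.79231643676758), 25.33611297607422)
near finger pts z [(np.int64(316), np.int64(233), array([0.53 , 0.256, 0.212])), (np.int64(318), np.int64(235), array([0.531, 0.256, 0.214])), (np.int64(320), np.int64(237), array([0.532, 0.257, 0.217])), (np.int64(317), np.int64(240), array([0.531, 0.256, 0.221])), (np.int64(319), np.int64(242), array([0.532, 0.257, 0.223])), (np.int64(316), np.int64(245), array([0.531, 0.256, 0.226])), (np.int64(318), np.int64(247), array([0.531, 0.256, 0.229])), (np.int64(320), np.int64(249), array([0.532, 0.257, 0.231])), (np.int64(317), np.int64(252), array([0.531, 0.255, 0.231])), (np.int64(319), np.int64(254), array([0.532, 0.257, 0.236])), (np.int64(316), np.int64(257), array([0.53 , 0.256, 0.239])), (np.int64(318), np.int64(259), array([0.532, 0.256, 0.239]))]
```

View pics/sg_z.png

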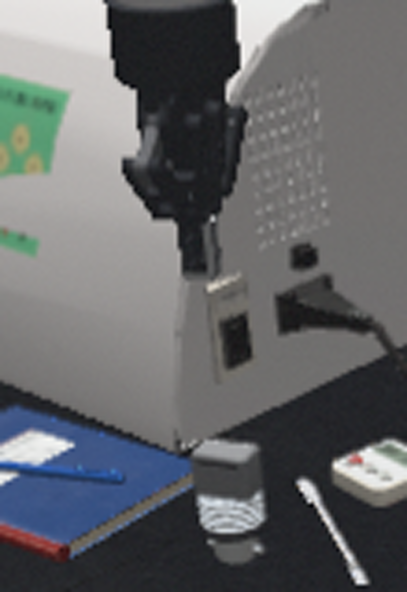

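The fingertips appear at scene (233,114), but the reported TCP projects to (236,128). The wrist depth also puts the fingertips about 40 mm above the reported TCP. So the real fingertips are shorter than stated, and the jaws closed above the grip. I'll measure the offset, first from depth and then by touching a bare patch of bench.

```bash
python3 - <<'E'
from h import *
from cell import manip,status
W=np.load('wrist_g.npz');d=W['d']
for u in(308,314,322,330):
    for v in range(228,240,2): print(u,v,dep(W,(u,v),d[v,u]).round(4) if d[v,u]>0 else 0)
# bench patch check: bare area candidates in top image
T=np.load('top0.npz')
P=np.array([.46,.16,0]);print(proj(T,P)); uv=proj(T,P)[0].astype(int);print(T['p'][uv[1]-12:uv[1]+13,uv[0]-12:uv[0]+13].max())
E
```

```text
308 228 [0.5537 0.1815 0.001 ]
308 230 [0.5548 0.1792 0.0013]
308 232 [0.5559 0.177  0.0017]
308 234 [0.5269 0.2541 0.213 ]
308 236 [0.5271 0.2538 0.2148]
308 238 [0.5272 0.2538 0.2173]
314 228 [0.5604 0.1848 0.0012]
314 230 [0.5616 0.1824 0.001 ]
314 232 [0.5624 0.1808 0.0032]
314 234 [0.5296 0.2554 0.2131]
314 236 [0.5297 0.2553 0.2154]
314 238 [0.5295 0.2558 0.219 ]
322 228 [0.5693 0.1892 0.0013]
322 230 [0.5703 0.1872 0.0022]
322 232 [0.5715 0.1848 0.0021]
322 234 [0.533  0.2573 0.2135]
322 236 [0.5331 0.257  0.2153]
322 238 [0.533  0.2571 0.2183]
330 228 [0.5782 0.1937 0.0017]
330 230 [0.5794 0.1913 0.0014]
330 232 [0.5805 0.1891 0.0021]
330 234 [0.5367 0.2586 0.2126]
330 236 [0.5367 0.2585 0.2148]
330 238 [0.5365 0.2586 0.2179]
[[241.67528575 261.52771675]]
55
```

```bash
python3 - <<'E'
from h import *
from cell import manip,status
R=rot(26)
manip.movep([.46,.16,.06],R)
print(manip.movel([.46,.16,-.02],rate=.08,guard=8), status.sense()['tool_pos'])
print(manip.movel([.46,.16,-.06],rate=.02,guard=4)); s=status.sense();print(s['t'],s['tool_pos'],s['ft_force'])
manip.movel([.46,.16,.06],rate=.2)
E
```

```text
False [ 0.46067451  0.16018608 -0.01945378]
True
17.3417 [ 0.45996405  0.15997944 -0.03513555] [-0.7287326  -0.34267109  4.98328896]
```

The bench touch puts the real fingertips 35.5 mm above the reported TCP, with no sideways offset. I'll regrasp using that correction.

```bash
python3 - <<'E'
from cell import status,optics,kin,manip,grab,ungrasp
from h import *
R=rot(25.8);X,Y=.5356,.2466
ungrasp()
manip.movep([X,Y,.10],R)
print('hit',manip.movel([X,Y,.019],rate=.06,guard=6))
s=status.sense();print(s['tool_pos'],s['ft_force'])
grab(40)
s=status.sense();print(s['t'],s['tool_pos'],s['ft_force'],s['gripper_width'])
if s['gripper_width']>.2:
    manip.movel([X,Y,.15],rate=.1);manip.pause(.2)
    s=status.sense();print(s['t'],s['tool_pos'],s['ft_force'],s['moment'],s['gripper_width'])
for n in('scene','wrist'):
    P,d=optics.capture(n);np.savez(n+'_h.npz',p=P,d=d,**optics.calibration(n));cv2.imwrite(f'pics/{n}_h.png',P[:,:,::-1])
P=cv2.imread('pics/scene_h.png');cv2.imwrite('pics/sh_z.png',cv2.resize(P[40:200,180:290],None,fx=3.7,fy=3.7,interpolation=cv2.INTER_CUBIC))
E
```

```text
hit False
[0.53607239 0.24682203 0.01955779] [-0.29193473  0.91097477 -0.10318186]
21.3833 [0.5355164  0.24655821 0.01918448] [-0.90153521 -0.02117515  1.54763918] 0.29887033796030726
23.0417 [0.53522351 0.24642044 0.14927247] [-0.43790816  0.20570478 -1.82306712] [ 0.02611832  0.05066919 -0.00978872] 0.29488597420447976
```

View pics/sh_z.png

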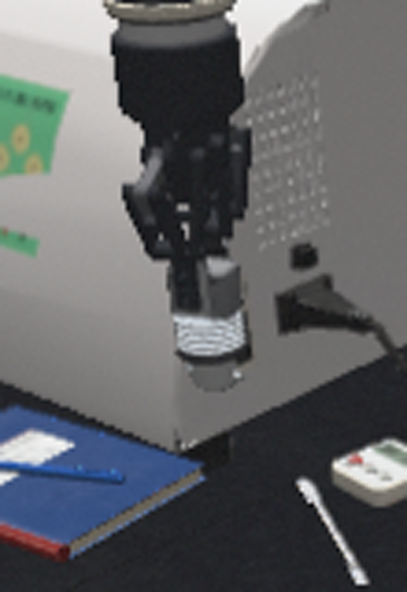

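View pics/wrist_h.png

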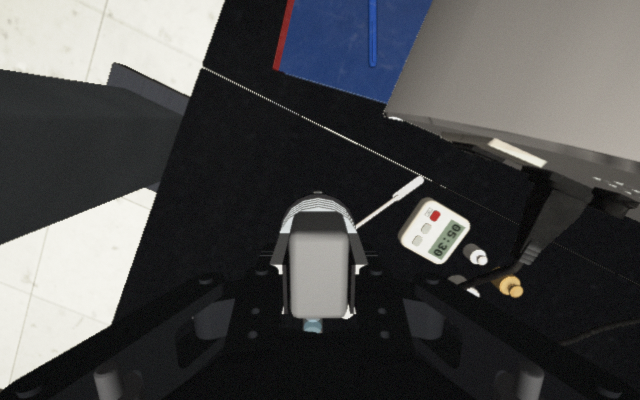

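The module is held, with jaw width 0.295 (about 25 mm). It shows upright at scene crop (210,320) and centred between the pads in the wrist view. Now I'll check its offset and tilt in the hand.

```bash
python3 - <<'E'
from h import *
W=np.load('wrist_h.npz');c=W;d=W['d']
v,u=np.mgrid[195:330,285:355];uv=np.c_[u.ravel(),v.ravel()].astype(float);dd=d[v,u].ravel()
nn=cv2.undistortPoints(uv[:,None],c['mtx'],np.array([float(c['k1']),0,0,0,0]))[:,0]
Rr,t,K,k=cal(c);Q=(np.c_[nn,np.ones(len(nn))]*dd[:,None]-t)@Rr
p=np.array([.5352,.2464,.1493]);R=rot(25.8);L=(Q-p)@R
m=(dd>0)&(abs(Q[:,2]-.214)<.006)&(abs(L[:,0])<.02)
g=L[m];print(len(g),'z',np.median(Q[m][:,2]));A=np.c_[g[:,:2],np.ones(len(g))];co=np.linalg.lstsq(A,g[:,2],rcond=None)[0];print('tilt',co)
i=abs(g[:,0])<.008
print('y ext',np.percentile(g[i,1],[.5,1,99,99.5]),g[i,1].min(),g[i,1].max(),'x ext',g[:,0].min(),g[:,0].max())
E
```

```text
5564 z 0.2155456669307857
tilt [ 0.00564949 -0.04006307 -0.0660126 ]
y ext [-0.02026478 -0.02018     0.01988776  0.0202382 ] -0.02056088320514811 0.020891496949563222 x ext -0.013614958198566215 0.016516015651004082
```

```bash
python3 - <<'E'
from h import *
def fit(f,a,lo,hi,box,ctr,rad):
    W=np.load(f);c=W;d=W['d'];v0,v1,u0,u1=box
    v,u=np.mgrid[v0:v1,u0:u1];uv=np.c_[u.ravel(),v.ravel()].astype(float);dd=d[v,u].ravel()
    nn=cv2.undistortPoints(uv[:,None],c['mtx'],np.array([float(c['k1']),0,0,0,0]))[:,0]
    Rr,t,K,k=cal(c);Q=(np.c_[nn,np.ones(len(nn))]*dd[:,None]-t)@Rr
    m=(dd>0)&(Q[:,2]>lo)&(Q[:,2]<hi)&(np.hypot(*(Q[:,:2]-ctr).T)<rad)
    g=(Q[m]-[*ctr,0])@rot(a);A=np.c_[g[:,:2],np.ones(len(g))];print(f,len(g),np.linalg.lstsq(A,g[:,2],rcond=None)[0])
fit('wrist_s1.npz',-59,.068,.079,(60,330,200,440),[.5163,-.2689],.04)
fit('wrist_t0.npz',46,.068,.079,(60,330,200,440),[.5163,-.2689],.04)
fit('wrist_l.npz',25.3,.08,.09,(100,300,250,400),[.5354,.2467],.04)
fit('wrist_g.npz',26,.08,.09,(100,300,250,400),[.5354,.2467],.04)
fit('wrist_h.npz',25.8,-.01,.01,(50,300,200,520),[.55,.2],.3)
E
```

```text
wrist_s1.npz 4154 [ 0.00017213  0.00071514 -0.07357171]
wrist_t0.npz 3477 [-0.00026033  0.00095705 -0.07350729]
wrist_l.npz 1154 [ 0.00881087 -0.01075838 -0.0847915 ]
wrist_g.npz 1219 [ 0.00958822 -0.0122085  -0.08493578]
wrist_h.npz 44851 [-0.00063789 -0.00058206 -0.00156099]
```

```bash
python3 - <<'E'
from h import *
W=np.load('wrist_h.npz');c=W;d=W['d']
v,u=np.mgrid[195:330,285:355];uv=np.c_[u.ravel(),v.ravel()].astype(float);dd=d[v,u].ravel()
nn=cv2.undistortPoints(uv[:,None],c['mtx'],np.array([float(c['k1']),0,0,0,0]))[:,0]
Rr,t,K,k=cal(c);Q=(np.c_[nn,np.ones(len(nn))]*dd[:,None]-t)@Rr
L=(Q-[.5352,.2464,.1493])@rot(25.8)
for ym in(.010,.016,.019):
    m=(dd>0)&(abs(Q[:,2]-.215)<.006)&(abs(L[:,0])<.01)&(abs(L[:,1])<ym)
    g=L[m];A=np.c_[g[:,:2],np.ones(len(g))];print(ym,len(g),np.linalg.lstsq(A,g[:,2],rcond=None)[0])
E
```

```text
0.01 1990 [-0.00251629  0.00102675 -0.06651692]
0.016 3191 [-0.00377896 -0.00030854 -0.06651241]
0.019 3829 [-0.00444412 -0.00913804 -0.06644763]
```

Held square and upright. Next I'll move over the socket with the pins at 32.2° and lower lightly.

```bash
python3 - <<'E'
from cell import status,optics,manip
from h import *
OFF=.0192;S=np.array([.5163,-.2689]);LIP=.072
R=rot(-57.8)
def tgt(depth): return [*S,LIP-depth+OFF]
manip.movep(tgt(-.075),R)
manip.movel(tgt(-.012),rate=.12);manip.pause(.2)
s=status.sense();print(s['t'],s['tool_pos'],s['ft_force'],s['moment'])
P,d=optics.capture('scene');cv2.imwrite('pics/s_ins.png',cv2.resize(P[150:310,310:520,::-1],None,fx=3.5,fy=3.5,interpolation=cv2.INTER_CUBIC))
hit=manip.movel(tgt(.0075),rate=.02,guard=3)
s=status.sense();print(hit,s['t'],s['tool_pos'],'depth',LIP+OFF-s['tool_pos'][2],s['ft_force'],s['moment'])
E
```

```text
25.8833 [ 0.51724848 -0.26939851  0.10457707] [ 0.1369093  -0.09408724 -2.24161114] [0.01052189 0.05019274 0.00024604]
False 27.0583 [ 0.51645614 -0.26898931  0.08389839] depth 0.007301608449156047 [ 1.09828939e-01  4.58534622e-04 -1.98517317e+00] [-0.03109975 -0.02896659 -0.022707  ]
```

View pics/s_ins.png

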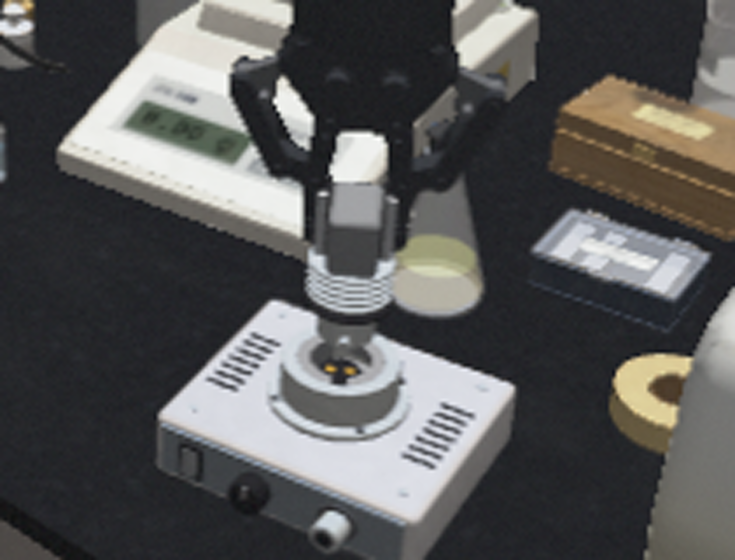

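The module is over the bore in the scene view at crop (345,340). It then reached 7.3 mm with no contact force, past the 5 mm where the pins would rest on the lip. So the pins are in the slots, and I'll push against the spring.

```bash
python3 - <<'E'
from cell import status,optics,manip,grab
from h import *
OFF=.0192;S=np.array([.5163,-.2689]);LIP=.072
def tgt(depth): return [*S,LIP-depth+OFF]
grab(70)
for dp in(.012,.016,.0195):
    hit=manip.movel(tgt(dp),rate=.02,guard=10)
    s=status.sense();print(hit,s['t'],np.round(s['tool_pos'],4),'depth',round(LIP+OFF-s['tool_pos'][2],4),np.round(s['ft_force'],1),np.round(s['moment'],2),s['gripper_width'])
    if hit: break
E
```

```text
False 27.65 [ 0.5167 -0.2691  0.0798] depth 0.0114 [0.4 0.2 1.4] [0.06 0.04 0.  ] 0.2918706688818438
False 28.0 [ 0.5167 -0.2691  0.0758] depth 0.0154 [-1.3  0.8  3.8] [ 0.13  0.19 -0.04] 0.29126129370324877
False 28.325 [ 0.5168 -0.2691  0.0728] depth 0.0184 [-2.6  0.2  8.1] [0.23 0.39 0.01] 0.29096829575660166
```

The spring force matches the expected curve (about 10 N at 18.5 mm). I'll settle at about 20 mm, then twist in steps while watching the moment.

```bash
python3 - <<'E'
from cell import status,optics,manip,grab
from h import *
OFF=.0192;S=np.array([.5163,-.2689]);LIP=.072
def tgt(depth): return [*S,LIP-depth+OFF]
def rep(l):
    s=status.sense();print(l,round(s['t'],2),np.round(s['tool_pos'],4),'depth',round(LIP+OFF-s['tool_pos'][2],4),np.round(s['ft_force'],1),np.round(s['moment'],2));return s
manip.movel(tgt(.0201),rate=.02,guard=10);manip.pause(.25);rep('in')
for da in(10,25,40,55,66,72):
    manip.movel(tgt(.0201),ori=rot(-57.8-da),rate=.02);s=rep(da)
    if abs(s['moment'][2])>.5 or abs(s['ft_force'][2])>25: print('stop');break
E
```

```text
in 28.82 [ 0.5168 -0.2691  0.0724] depth 0.0188 [-1.5  0.6  8.7] [ 0.22  0.37 -0.  ]
10 29.15 [ 0.517  -0.2693  0.0725] depth 0.0187 [-1.9  0.2  8.4] [ 0.16  0.32 -0.03]
25 29.56 [ 0.517  -0.2692  0.0724] depth 0.0188 [-1.7  1.   7.6] [0.17 0.36 0.  ]
40 29.97 [ 0.5168 -0.2692  0.0724] depth 0.0188 [-2.1  0.9  7.7] [ 0.17  0.39 -0.03]
55 30.38 [ 0.5167 -0.2692  0.0724] depth 0.0188 [-2.7  1.3  8. ] [ 0.23  0.46 -0.07]
66 30.72 [ 0.5166 -0.2692  0.0724] depth 0.0188 [-1.7  0.6  8.2] [ 0.22  0.51 -0.03]
72 30.98 [ 0.5165 -0.2692  0.0723] depth 0.0189 [-2.2  1.6  7.8] [ 0.23  0.5  -0.12]
```

```bash
python3 - <<'E'
from cell import status,optics,manip,grab
from h import *
OFF=.0192;S=np.array([.5163,-.2689]);LIP=.072
def tgt(depth): return [*S,LIP-depth+OFF]
def rep(l):
    s=status.sense();R=np.array(s['tool_rot']);print(l,round(s['t'],2),np.round(s['tool_pos'],4),'depth',round(LIP+OFF-s['tool_pos'][2],4),np.round(s['ft_force'],1),np.round(s['moment'],2),'a',round(np.degrees(np.arctan2(R[1,0],R[0,0])),1));return s
s=rep('now');m0=s['moment'][2]
for da in(75,77,79,81):
    manip.movel(tgt(.0203),ori=rot(-57.8-da),rate=.02);manip.pause(.15);s=rep(da)
    if abs(s['moment'][2]-m0)>.4: print('stop felt');break
E
```

```text
now 30.98 [ 0.5165 -0.2692  0.0723] depth 0.0189 [-2.2  1.6  7.8] [ 0.23  0.5  -0.12] a -129.8
75 31.38 [ 0.5165 -0.2692  0.0721] depth 0.0191 [-2.2  1.6  7.8] [ 0.26  0.62 -0.03] a -132.8
77 31.77 [ 0.5164 -0.2692  0.0721] depth 0.0191 [-2.4  1.3  8.1] [0.25 0.61 0.03] a -134.8
79 32.17 [ 0.5162 -0.2695  0.0721] depth 0.0191 [-3.7 -0.8  8. ] [0.06 0.72 0.11] a -136.8
81 32.58 [ 0.5159 -0.2696  0.0721] depth 0.0191 [-3.9  0.4  9. ] [-0.09  0.88  0.38] a -138.7
stop felt
```

The hard stop shows at about 79–81° (moment rising to +0.4 N m). I'll now let the spring lift the module.

```bash
python3 - <<'E'
from cell import status,optics,manip,grab
from h import *
OFF=.0192;S=np.array([.5163,-.2689]);LIP=.072
def tgt(depth): return [*S,LIP-depth+OFF]
def rep(l):
    s=status.sense();R=np.array(s['tool_rot']);print(l,round(s['t'],2),np.round(s['tool_pos'],4),'depth',round(LIP+OFF-s['tool_pos'][2],4),np.round(s['ft_force'],1),np.round(s['moment'],2),'a',round(np.degrees(np.arctan2(R[1,0],R[0,0])),1));return s
for dp in(.0185,.0170,.0155,.0147,.0138):
    h=manip.movel(tgt(dp),ori=rot(-57.8-80),rate=.02,guard=14);manip.pause(.15);rep((dp,h))
E
```

```text
(0.0185, False) 32.98 [ 0.516  -0.2696  0.0738] depth 0.0174 [-3.5 -0.8  9.6] [-0.11  0.92  0.13] a -137.8
(0.017, False) 33.38 [ 0.5159 -0.2696  0.0748] depth 0.0164 [-2.9 -1.7  7.1] [-0.25  0.91  0.1 ] a -137.8
(0.0155, False) 33.77 [ 0.5159 -0.2695  0.0759] depth 0.0153 [-3.1 -3.2  5.7] [-0.65  0.94  0.13] a -137.8
(0.0147, False) 34.17 [ 0.5158 -0.2694  0.0762] depth 0.015 [-3.7 -4.6  2.3] [-0.83  0.82  0.08] a -137.8
(0.0138, False) 34.58 [ 0.5158 -0.2693  0.0765] depth 0.0147 [-2.2 -5.2 -0.5] [-1.01  0.59  0.1 ] a -137.8
```

The rise stopped at 15 mm, and pulling further up meets resistance, which fits the pockets. I'll release, back off and verify.

```bash
python3 - <<'E'
from cell import status,optics,manip,grab,ungrasp
from h import *
OFF=.0192;S=np.array([.5163,-.2689]);LIP=.072
def tgt(depth): return [*S,LIP-depth+OFF]
manip.movel(tgt(.0148),rate=.02);ungrasp();manip.pause(.2)
s=status.sense();print(s['t'],s['ft_force'],s['gripper_width'])
R=rot(-137.8);print(manip.movel([*S,.20],rate=.1,guard=8));
s=status.sense();print(s['t'],s['tool_pos'],s['ft_force'],s['gripper_width'])
c=optics.calibration('wrist');P,d=optics.capture('wrist');cv2.imwrite('pics/w_end.png',P[:,:,::-1])
v,u=np.mgrid[60:330,160:480];uv=np.c_[u.ravel(),v.ravel()].astype(float);dd=d[v,u].ravel()
nn=cv2.undistortPoints(uv[:,None],c['mtx'],np.array([float(c['k1']),0,0,0,0]))[:,0]
Rr,t,K,k=cal(c);Q=(np.c_[nn,np.ones(len(nn))]*dd[:,None]-t)@Rr
r=np.hypot(Q[:,0]-S[0],Q[:,1]-S[1]);m=(dd>0)&(r<.035)
g=Q[m&(Q[:,2]>.134)&(Q[:,2]<.152)];print('top z',np.median(g[:,2]),cv2.minAreaRect((g[:,:2]*1000).astype(np.float32)))
i=g[np.hypot(*(g[:,:2]-np.median(g[:,:2],0)).T)<.009];A=np.c_[i[:,:2],np.ones(len(i))];print('tilt',np.linalg.lstsq(A,i[:,2],rcond=None)[0][:2])
w=Q[(dd>0)&(abs(Q[:,2]-.0735)<.004)&(r<.04)];print('lip z',len(w),np.median(w[:,2]) if len(w) else 0)
w=Q[(dd>0)&(abs(Q[:,2]-.047)<.006)&(r>.045)&(r<.06)];print('box z',len(w),np.median(w[:,2]) if len(w) else 0)
for n in('scene','top'):
    P,d=optics.capture(n);cv2.imwrite(f'pics/{n}_end.png',P[:,:,::-1])
E
```

```text
35.6417 [-0.38325891 -0.39102102 -0.29328272] 0.9975706812737204
False
37.025 [ 0.51571944 -0.26859243  0.19892437] [ 0.676938   -0.61854627  0.37200744] 0.9997785524040733
top z 0.14241055128046387 ((517.7557373046875, -270.1759948730469), (26.24126434326172, 40.8651123046875), 42.890682220458984)
tilt [-0.00425138  0.01461829]
lip z 847 0.07382865367939966
box z 3604 0.04747231822487803
```

View pics/scene_end.png

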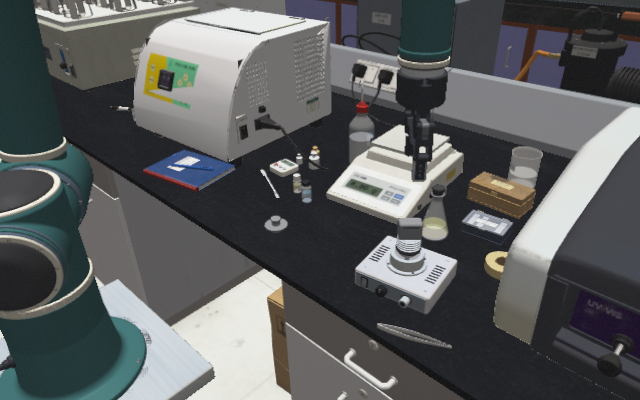

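View pics/w_end.png

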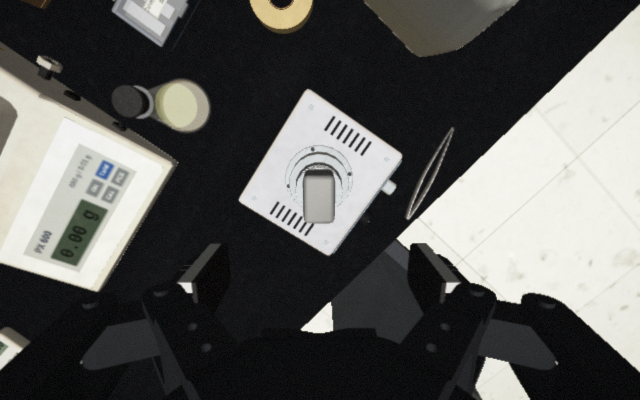

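The module sits locked in the tower, with its top at 0.1424 m. Subtracting the camera's 1.5 mm height bias gives 15 mm depth. The top-face centre reads 2 mm off axis, so I'll check from the opposite side to separate lean from view bias.

```bash
python3 - <<'E'
from cell import status,optics,manip
from h import *
S=np.array([.5163,-.2689])
for a in(42.2,-137.8):
    manip.movep([*S,.20],rot(a));manip.pause(.2)
    c=optics.calibration('wrist');P,d=optics.capture('wrist')
    v,u=np.mgrid[60:330,160:480];uv=np.c_[u.ravel(),v.ravel()].astype(float);dd=d[v,u].ravel()
    nn=cv2.undistortPoints(uv[:,None],c['mtx'],np.array([float(c['k1']),0,0,0,0]))[:,0]
    Rr,t,K,k=cal(c);Q=(np.c_[nn,np.ones(len(nn))]*dd[:,None]-t)@Rr
    m=(dd>0)&(np.hypot(Q[:,0]-S[0],Q[:,1]-S[1])<.035)&(abs(Q[:,2]-.1424)<.002);g=Q[m]
    r=cv2.minAreaRect((g[:,:2]*1000).astype(np.float32))
    i=g[np.hypot(*(g[:,:2]-np.array(r[0])/1000).T)<.011];A=np.c_[i[:,:2],np.ones(len(i))];co=np.linalg.lstsq(A,i[:,2],rcond=None)[0]
    tz,tc,_=tower(dict(d=d,**c),S)
    print(a,round(status.sense()['t'],1),len(g),np.median(g[:,2]),r,g[:,:2].mean(0),'slope',co[:2].round(4),status.sense()['ft_force'])
E
```

```text
42.2 40.1 1367 0.14246038218309925 ((516.916748046875, -269.24853515625), (24.87590980529785, 40.508426666259766), 42.994293212890625) [ 0.51653836 -0.26872695] slope [ 0.0004 -0.0011] [-1.04583809 -1.15498426  0.23747303]
-137.8 43.0 1361 0.14254360922124906 ((517.093505859375, -269.99407958984375), (25.058773040771484, 40.77018737792969), 42.52802276611328) [ 0.51754337 -0.27030462] slope [0.0041 0.001 ] [-0.02491819  0.39540566 -0.09461003]
```

```bash
python3 - <<'E'
import cv2,numpy as np
from cell import job_done,status
a=cv2.imread('pics/scene0.png').astype(int);b=cv2.imread('pics/scene_end.png').astype(int)
for n,(u,v) in dict(plug=(276,224),vials=(302,188),timer=(284,167),flask=(433,215)).items(): print(n,np.abs(a-b)[v-12:v+12,u-14:u+14].mean())
print(status.sense()['t']);job_done()
E
```

```text
plug 1.2723214285714286
vials 1.2782738095238095
timer 1.0431547619047619
flask 4.819444444444445
42.975
the job is handed in; nothing more can be done
```

The lamp module is in the socket and reads as locked. I handed the job in at about 43 s of the 72 s allowed; no verdict was reported.

**What I did**
- **Finding the socket:** wrist views put its axis at (0.516, -0.269). The slots were visible at 32° in the world frame, so no feeling for them was needed.
- **Inserting:** the pins went into the slots with no contact force. I pushed in to about 19 mm against roughly 10 N and turned clockwise, nearly torque-free until the stop at about 79°. The spring then lifted it, and I let go.

**Last checks**
- **Depth:** about 15 mm below the lip. It resisted being pulled higher before I released it.
- **Position:** about 1 mm off the axis, averaged over two opposite wrist views.
- **Tilt:** below 0.005 rad in those same views.
- **Gripper:** open and clear, with no contact force.
- **Bystanders:** the patches around the plug, vials and timer are unchanged between the first and last scene pictures. The flask patch differs slightly more; I put that down to the lamp or arm next to it and did not check it separately. In the picture it looks where it was.

**What failed or disagreed**
- **Fingertip length:** the first grasp closed on air just above the grip. The real fingertips end 35.5 mm short of the stated TCP, as both cameras and a light touch on the bench showed. I corrected for that and regrasped.
- **Cameras:** the top camera is about 2 mm off sideways, and the wrist depth reads about 1.5 mm high.
- **Stop angle:** it came at about 79° of tool turn rather than 75°, probably slot play plus give in the arm and grip.
- **Off-axis reading:** one wrist view showed 2 mm before I averaged it with the opposite view.

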